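# Clamp the grill scraper for sharpening

## Task

Take the flat-bladed grill scraper out from under the wire rack and put its wooden handle into the spring clamp, right way up and pushed home against the end stop, with the blade sticking out of the clamp's mouth ready for sharpening. Only then press the clamp's raised arm down until it snaps and stays down on the handle by itself. Leave the brush, the rack's tin and everything else on the counter where they stand.

Things in the scene. Friction and masses are not known exactly. Their poses are not given: they have to be found in the camera images.
- scraper: Grill scraper, flat on the counter, 190 mm long, 180 g: wooden handle 95 long, 26 wide, 20 high; steel neck; flat steel blade 60 long, 64 wide, 4 thick. Origin: middle of the handle's end face, on the underside; x runs along the tool to the blade, z up. It starts with about 80 mm of handle sticking out of the rack towards the robot, the rest under the rack.
- neck (a point): Middle of the scraper's bare steel neck, 113 mm from the handle's end, 8 mm above the underside; the neck runs from 95 to 130 mm and is 18 mm wide, 16 high.
- rack: Wire warming rack, fixed: 150 mm deep (x), 240 wide (y), wires at 41 to 49 mm height with gaps too narrow for fingers, 8 mm legs at the corners. Origin in the middle, on the counter; its open front is the edge at x = -75 mm, from which the handles of scraper and brush stick out, about 90 mm apart, either one on the left.
- clamp: Aluminium spring clamp bolted to the counter. Origin on the counter, in the middle of the end stop's inner face; x points into the stop, away from the mouth. The channel (floor: the counter) runs from x = -60 mm to the stop at 0, between walls 36 mm apart and 14 high. The arm lies across it along y, over x = -45 to -15 mm. Hinge cheeks and spring strut stand 56 mm high from y = 52 to 143 mm.
- mouth (a point): Middle of the channel's mouth, on the counter, 60 mm in front of the end stop (x = -60 mm in the clamp's frame). From here flared cheeks 14 mm high reach 25 mm further out and open to about 58 mm.
- hinge (a point): The arm's hinge axis, 40 mm above the counter, at x = -30, y = +70 mm in the clamp's frame; the axis is the clamp's x.
- press_plate (a point): Centre of the top face of the arm's press plate, a 44 x 46 mm flat plate at the arm's free end, 152 mm from the hinge. Arm up: about 111 mm above the counter, at y = -65 mm in the clamp's frame; arm down: 45 mm above the counter, at y = -82 mm.
- clamp_arm (a joint): Angle of the clamp arm in rad: 0 = up (the spring holds it there; a rubber pad under the arm is then some 20 mm or more above a handle in the channel), 0.45 = fully down. It needs about 8 N at the press plate; released before about 0.33 it springs back up, past that it snaps down and holds itself, pad on the handle.
- brush: Bystander: wire brush with the same handle as the scraper but a 70 x 56 mm block head 32 mm high, the head under the rack. 190 mm long; origin and axes as for the scraper.
- tin: Bystander: plain steel tin, 48 mm across, 55 high, standing on the rack. Origin under its centre.
- bottle: Bystander: brown glass bottle, 64 mm across, 190 high. Origin under its centre.
- mill: Bystander: dark wooden pepper mill, 56 mm across, 157 high. Origin under its centre.
- bowl: Bystander: white bowl, 90 mm across, 45 high. Origin under its centre.
- mug: Bystander: blue mug, 80 mm across plus its handle, 90 high. Origin under its centre.
- jar: Bystander: glass jar, 72 mm across, 100 high. Origin under its centre.
Things that resemble listed ones, but are neither listed nor needed, are in the scene too. Leave any green look-alike of the scraper alone.

How it is judged:
On the way:
1. the scraper's handle lies home in the clamp's channel while the arm is still up (x of neck in the frame of clamp below -0.08 m and x of scraper in the frame of clamp above -0.012 m and y of scraper in the frame of clamp between -0.01 and 0.01 m and z of scraper in the frame of clamp below 0.01 m and angle between the x axis of scraper and the x axis of clamp, either way round below 0.12 rad and angle between scraper's own z axis and vertical below 0.12 rad and value of joint clamp_arm below 0.15 rad), for 0.2 s.
At the end, for the whole second after the job is handed in: The scraper lies right way up with its handle in the clamp's channel (end within 12 mm of the stop, within 10 mm of the channel's middle line, in line within 0.12 rad, blade out of the mouth), the neck in front of the mouth, at rest, and the arm holds itself down on it (above 0.40 rad) (x of neck in the frame of clamp below -0.08 m and x of scraper in the frame of clamp above -0.012 m and y of scraper in the frame of clamp between -0.01 and 0.01 m and z of scraper in the frame of clamp below 0.01 m and angle between the x axis of scraper and the x axis of clamp, either way round below 0.12 rad and angle between scraper's own z axis and vertical below 0.12 rad and value of joint clamp_arm above 0.4 rad and linear speed of scraper below 0.02 m/s); the robot touches nothing.
It fails at once if the brush is pushed more than 30 mm out of its place or tipped over (distance of brush from where it was at the start of the episode above 0.03 m or angle between brush's own z axis and vertical above 0.5 rad).
It fails at once if the tin is pushed more than 30 mm out of its place or tipped over (distance of tin from where it was at the start of the episode above 0.03 m or angle between tin's own z axis and vertical above 0.5 rad).
It fails at once if the bottle or the mill or the bowl is pushed more than 30 mm out of its place or tipped over (distance of any of bottle, mill, bowl from where it was at the start of the episode above 0.03 m or angle between any of bottle, mill, bowl's own z axis and vertical above 0.5 rad).
It fails at once if the mug or the jar is pushed more than 30 mm out of its place or tipped over (distance of any of mug, jar from where it was at the start of the episode above 0.03 m or angle between any of mug, jar's own z axis and vertical above 0.5 rad).
It also fails if it takes over 72 s, if anything falls off the work surface, if the arm or the gripper's body presses on something with over 40 N, if the wrist force passes 120 N, or if a joint passes its speed limit or range.

## Robot

A 6-joint arm with a two-finger parallel gripper is mounted at the origin on the work surface. World frame = base frame: x ahead of the robot, y to its left, z up, the work surface at z = 0. Lengths are in m, angles in rad, forces in N, time in s.
With the tool pointing down it reaches from about 0.425 to 0.95 m from the base axis. Payload 3.5 kg.
Tool frame: the origin (TCP) lies on the front face of the gripper's body, between the roots of the fingers; the fingertips stand 73 mm ahead of it and the grasp point (between the pads) lies 54 mm ahead of it (robot.grip_point_offset is the distance from the TCP to the grasp point, in m); z points along the fingers, y is the line along which they close (so a half turn about z gives the same grasp; the last joint's range is limited). The gripper opens to 85 mm and grips with 20 to 120 N. Pads are 22 mm wide; open, the fingers measure 114 mm over their backs; the gripper's body (76 mm by 85 mm) begins 54 mm behind the grasp point. The pads swing forward as they close: fully open they stand 13 mm farther back than shut.
Start: joints at [-1.3, 0.286, 1.577, -0, 1.279, -0.15], TCP at [0.276, -0.616, 0.304] pointing down, gripper open.
Joint ranges: [-2.77, 2.77], [-0.9, 2.22], [0.21, 2.48], [-1.53, 4.67], [0.24, 2.81], [-2.84, 2.84]. Speed limits (rad/s): [2.79, 2.79, 3.14, 3.14, 3.14, 3.14].

## Interface

Orientations are given as a rotation vector (axis times angle).
In Python, from plant import sensors, snapshot, workorder, robot gives the robot as it stands. The module is installed in compiled form; this text tells all that it offers.
- The arm moves only by the tool apply_moves, never from a script. Its arguments are lists of equal length, an entry for each row: "translation": the shift along the world's x, y, z in units of 15 cm (1.0 is 15 cm), a list of three; "spin": the turn about the world's z in units of 90 degrees (1.0 is 90 degrees); "hand": the closure, from -1 (fully open) to 1 (shut). In form: {"translation": [[x, y, z], ...], "spin": [spin, ...], "hand": [hand, ...]}. A call has 1 to 12 rows; each row is the pose to reach, as a shift and turn from the pose commanded when the call began; what a row does not reach only later rows make up. A row lasts 1/12 s, in which the tool goes at most 41.7 mm and 7.16 degrees, less where a joint would pass 70% of its speed; a pose out of reach is approached as far as the arm can. A call with a number of a shift or a turn outside -1 to 1 is refused whole. A call with a gripper value outside its range is refused whole. The fingers move at their own pace and stop on an object; "grip_force" is the grip in N (left out, the last holds). Time passes only in rows, so rows that repeat a pose let the fingers close. It gives the time, the measured TCP pose, the force, the opening and the grip force at its end, in the units of the state.
- sensors.state(): the state, without advancing time (a new reading comes with each control period).
- snapshot(name): name is "scene" or "side" or "wrist"; returns a dict with "pixels" (384x512x3 uint8, red, green, blue), "z_map" (384x512 float32, m along the optical axis (not along the pixel's ray), 0 where there is no reading), "intrinsics" (3x3 intrinsics, pixels), "world_to_cam" (4x4, takes a point from world to camera coordinates). Camera axes: x right, y down, z forward; pixel columns grow to the right and rows downward; lengths in m; the calibration is good to about 2 mm. A picture is of the moment at which its call begins.
- workorder.hand_in(): hands the job in; it is judged then, once.
The state is a dict: "clock": time; "q": joint angles; "qd": joint speeds; "effort": joint torques, N m; "tool_pos": TCP position; "tcp_rot": TCP orientation; "ft_force": force on the tool from outside, world axes, zero at the start; "wrist_torque": the same for the moment, N m; "gripper_width": finger opening in m; "gripper_force": force on a finger pad.
Only numpy, scipy, OpenCV 4.12 (cv2) and the standard library are available. Lean on these libraries where they do the work, as an engineer would, in place of code of your own. Each camera call takes 0.05 s, during which the arm holds its last target. There are 200 camera calls.

## Working session

There is one attempt and no reset: what is moved stays moved. The work goes in short steps, Python scripts to look and compute and a tool call to move; the robot and the scene stay as the last step left them, time stands still between calls to the robot, and variables do not carry over. Pictures are saved under pics/ and viewed, at most 10 in all, crops included, and the job is handed in when it is done.

Besides the shell and the picture viewer there is one more tool, called after ">>>" as a command line: name --pt "numbers of a row" for each row, then --argument value for the rest. apply_moves: Moves the arm, as the interface text tells. Its arguments: {"type":"object","properties":{"translation":{"type":"array"},"spin":{"type":"array"},"hand":{"type":"array"},"grip_force":{"type":"number"}},"required":["translation","spin","hand"]}

```bash
mkdir -p pics; cat > h.py <<'E'
import numpy as np, cv2
from plant import sensors, snapshot, workorder, robot
def cloud(s):
    K=np.array(s["intrinsics"]);T=np.linalg.inv(np.array(s["world_to_cam"]));z=s["z_map"]
    v,u=np.indices(z.shape)
    p=np.stack([(u-K[0,2])*z/K[0,0],(v-K[1,2])*z/K[1,1],z,np.ones_like(z)],-1)@T.T
    p=p[...,:3]; p[z==0]=np.nan
    return p
def top(s,res=0.002,x0=0.2,x1=1.1,y0=-0.7,y1=0.7):
    pass
E
python3 - <<'E'
from h import *
for n in ["scene","side"]:
    s=snapshot(n); np.savez(n+".npz",**s); 
    print(n,np.linalg.inv(s["world_to_cam"])[:3,3], s["intrinsics"][0])
    cv2.imwrite(f"pics/{n}0.png",cv2.resize(s["pixels"][...,::-1],(800,600)))
print(sensors.state())
E
```

```text
scene [ 1.14933779 -0.86255321  1.18694189] [479.28544673   0.         258.7528592 ]
side [-0.23567463  0.69385407  0.88314853] [375.7081658    0.         253.86816859]
{'clock': 0.1, 'q': array([-1.30002514e+00,  2.87116949e-01,  1.57803236e+00,  3.09822246e-05,
        1.27861927e+00, -1.49991705e-01]), 'qd': array([ 0.00218855, -0.00164651, -0.00319326,  0.00147823,  0.00047618,
       -0.0017141 ]), 'effort': array([ 6.18512968e-04, -4.07292295e+01, -2.93699169e+01, -1.42207064e-04,
        3.33465243e-03, -6.51392497e-06]), 'tool_pos': array([ 0.27562583, -0.61567764,  0.3026578 ]), 'tcp_rot': array([-3.07020182e+00, -6.55600368e-01,  1.59668296e-04]), 'ft_force': array([0.8148539 , 0.24284321, 0.44395979]), 'wrist_torque': array([ 0.03519453, -0.00388374,  0.00646184]), 'gripper_force': 0.0, 'gripper_width': 0.08564440734541542}
```

View pics/scene0.png

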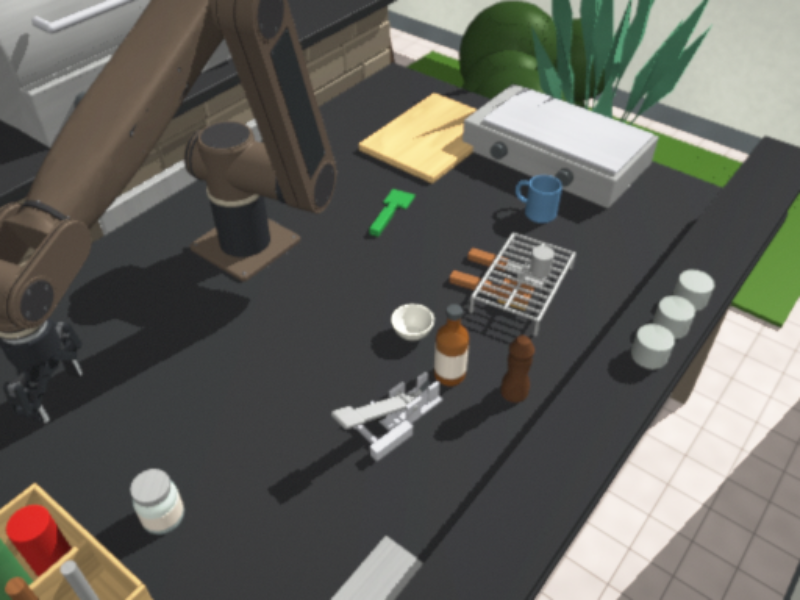

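View pics/side0.png

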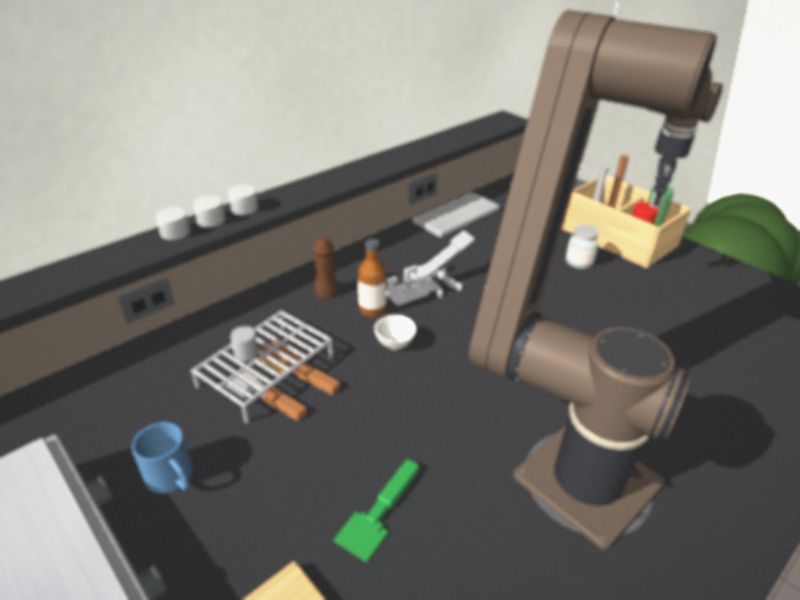

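The scene picture shows two orange-brown handles sticking out of the rack: left at (482,257), right at (464,278). In the side view they are at (285,402) and (318,376). The clamp is at (390,415) and the green look-alike at (390,212). The left tool looks like the scraper, because grey steel shows under the rack where the right one has a brown block. I'll confirm that with a crop and an orthographic map.

```bash
python3 - <<'E'
from h import *
a=dict(np.load("scene.npz"));b=dict(np.load("side.npz"))
c1=cv2.resize(a["pixels"][140:215,280:380,::-1],(400,300),interpolation=cv2.INTER_CUBIC)
c2=cv2.resize(b["pixels"][190:280,115:235,::-1],(400,300),interpolation=cv2.INTER_CUBIC)
# ortho: x 0.4..0.95 up, y left
def ortho(s,x0,x1,y0,y1,r):
    p=cloud(s).reshape(-1,3);c=s["pixels"].reshape(-1,3)
    ok=np.isfinite(p).all(1)&(p[:,0]>x0)&(p[:,0]<x1)&(p[:,1]>y0)&(p[:,1]<y1)&(p[:,2]<0.25)
    p=p[ok];c=c[ok];o=np.argsort(p[:,2]);p=p[o];c=c[o]
    im=np.zeros((int((x1-x0)/r)+1,int((y1-y0)/r)+1,3),np.uint8)
    for q,k in zip(p,c): 
        i,j=int((x1-q[0])/r),int((y1-q[1])/r); im[i:i+2,j:j+2]=k[::-1]
    return im
o1=cv2.resize(ortho(a,.35,.95,-.5,.3,.003),(400,300),interpolation=cv2.INTER_NEAREST)
o2=cv2.resize(ortho(b,.35,.95,-.5,.3,.003),(400,300),interpolation=cv2.INTER_NEAREST)
cv2.imwrite("pics/c.png",np.vstack([np.hstack([c1,c2]),np.hstack([o1,o2])]))
for n,s in (("scene",a),("side",b)):
    p=cloud(s);c=s["pixels"].astype(int)
    m=(c[...,0]>c[...,2]+50)&(p[...,2]<.04)&(p[...,2]>.004)&(p[...,0]>.4)&(p[...,0]<.9)&(p[...,1]>-.3)&(p[...,1]<.3)
    k,l,st,ce=cv2.connectedComponentsWithStats(m.astype(np.uint8))
    for i in range(1,k):
        if st[i,4]<25: continue
        q=p[l==i]; t=q[q[:,2]>.016]
        if len(t)<10: continue
        d,vv=np.linalg.eigh(np.cov(t[:,:2].T)); v=vv[:,1]*np.sign(vv[0,1]); 
        w=(t[:,:2]-t[:,:2].mean(0))@np.array([v,[-v[1],v[0]]]).T
        print(n,"comp px",ce[i].round(),st[i,4],"mean",t.mean(0).round(4),"zmed",np.median(t[:,2]).round(4),"yaw",np.arctan2(v[1],v[0]).round(3),"ext",w.min(0).round(3),w.max(0).round(3),"endpt",(t[:,:2].mean(0)+w[:,0].min()*v).round(4))
E
```

```text
scene comp px [305. 164.] 60 mean [0.4785 0.2935 0.0215] zmed 0.0212 yaw 0.027 ext [-0.023 -0.01 ] [0.034 0.007] endpt [0.4553 0.2929]
scene comp px [297. 178.] 141 mean [0.4981 0.2125 0.0211] zmed 0.0209 yaw 0.238 ext [-0.033 -0.014] [0.033 0.018] endpt [0.4665 0.2048]
scene comp px [316. 186.] 25 mean [0.588  0.2137 0.0267] zmed 0.0282 yaw -0.051 ext [-0.036 -0.005] [0.02  0.004] endpt [0.5522 0.2156]
scene comp px [288. 243.] 53 mean [ 0.6437 -0.049   0.0188] zmed 0.0181 yaw 0.721 ext [-0.022 -0.005] [0.026 0.01 ] endpt [ 0.6274 -0.0633]
side comp px [205. 185.] 53 mean [0.7399 0.0382 0.029 ] zmed 0.0291 yaw 0.478 ext [-0.015 -0.011] [0.018 0.006] endpt [0.7268 0.0314]
side comp px [236. 199.] 55 mean [ 0.6083 -0.0022  0.0204] zmed 0.0196 yaw 0.65 ext [-0.028 -0.007] [0.022 0.005] endpt [ 0.5864 -0.0189]
side comp px [203. 242.] 246 mean [0.504  0.2203 0.0187] zmed 0.0184 yaw 0.248 ext [-0.046 -0.014] [0.052 0.014] endpt [0.4593 0.209 ]
side comp px [191. 260.] 31 mean [0.4691 0.2955 0.0183] zmed 0.0182 yaw 0.1 ext [-0.018 -0.005] [0.028 0.004] endpt [0.4516 0.2937]
```

View pics/c.png

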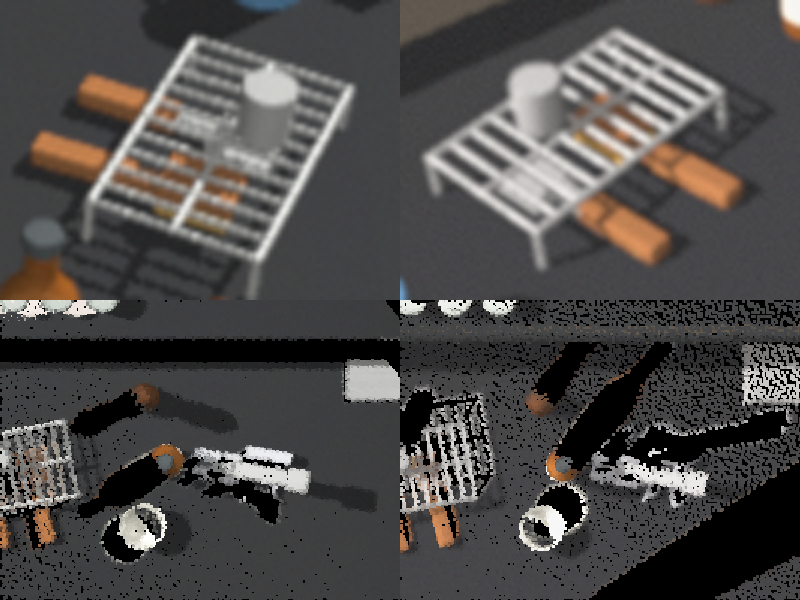

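The crop settles it. The left tool (crop 1 at (115,100), crop 2 at (625,230)) has a grey neck and flat grey blade, so it is the scraper. The right one ends in a brown block, so it is the brush, and the green tool is the decoy. The clamp's mouth faces the robot and its press plate is on the −y side. I'll go over the clamp first and measure it with the wrist camera.

>>> apply_moves --pt "0.5 0.7 0.2" --pt "0.5 0.7 0.2" --pt "0.5 0.7 0.2" --pt "0.5 0.7 0.2" --pt "0.5 0.7 0.2" --spin '[0,0,0,0,0]' --hand '[-1,-1,-1,-1,-1]'

```text
clock: 0.52
tool_pos: [0.3524, -0.5093, 0.3348]
tcp_rot: [3.07, 0.662, 0.001]
ft_force: [-1.2, -0.6, 0.1]
gripper_width: 0.0851
gripper_force: 0.0
```

>>> apply_moves --pt "0.5 0.7 0.2" --pt "0.5 0.7 0.2" --pt "0.5 0.7 0.2" --pt "0.5 0.7 0.2" --pt "0.5 0.7 0.2" --spin '[-0.1,-0.2,-0.2,-0.2,-0.2]' --hand '[-1,-1,-1,-1,-1]'

```text
clock: 0.93
tool_pos: [0.4267, -0.4054, 0.3644]
tcp_rot: [3.136, 0.173, 0.001]
ft_force: [0.1, -0.4, -0.7]
gripper_width: 0.0854
gripper_force: 0.0
```

>>> apply_moves --pt "0.3 0.7 0.2" --pt "0.3 0.7 0.2" --pt "0.3 0.7 0.2" --pt "0.3 0.7 0.2" --pt "0.3 0.7 0.2" --pt "0.3 0.7 0.2" --spin '[0,0,0,0,0,0]' --hand '[-1,-1,-1,-1,-1,-1]'

```text
clock: 1.43
tool_pos: [0.47, -0.3028, 0.3928]
tcp_rot: [-3.137, -0.166, 0.003]
ft_force: [0.1, -0.1, 0.1]
gripper_width: 0.0854
gripper_force: 0.0
```

```bash
python3 - <<'E'
from h import *
s=snapshot("wrist"); np.savez("w1.npz",**s)
print(sensors.state()["tool_pos"],sensors.state()["q"],np.linalg.inv(s["world_to_cam"]).round(3))
im=cv2.resize(s["pixels"][...,::-1],(400,300))
def ortho(s,x0,x1,y0,y1,r,N):
    p=cloud(s).reshape(-1,3);c=s["pixels"].reshape(-1,3)
    ok=np.isfinite(p).all(1)&(p[:,0]>x0)&(p[:,0]<x1)&(p[:,1]>y0)&(p[:,1]<y1)&(p[:,2]<0.25)
    p=p[ok];c=c[ok];o=np.argsort(p[:,2]);p=p[o];c=c[o]
    im=np.zeros((int((x1-x0)/r)+2,int((y1-y0)/r)+2,3),np.uint8)
    for q,k in zip(p,c):
        i,j=int((x1-q[0])/r),int((y1-q[1])/r); im[i,j]=k[::-1] if N==0 else cv2.applyColorMap(np.uint8([[np.clip(q[2]/.12,0,1)*255]]),cv2.COLORMAP_JET)[0,0]
    return im
A=(.5,.74,-.38,-.06,.001)
o=[cv2.resize(ortho(s,*A,k),(400,300),interpolation=cv2.INTER_NEAREST) for k in (0,1)]
cv2.imwrite("pics/w1.png",np.vstack([np.hstack([im,im*0]),np.hstack(o)]))
E
```

```text
[ 0.46983677 -0.30296845  0.3925852 ] [-7.53917741e-01 -2.53182144e-02  1.76025689e+00 -9.43703969e-04
  1.40849376e+00  7.12364222e-01] [[ 0.105 -0.955 -0.276  0.54 ]
 [-0.994 -0.101 -0.029 -0.295]
 [ 0.     0.278 -0.961  0.463]
 [ 0.     0.     0.     1.   ]]
```

View pics/w1.png

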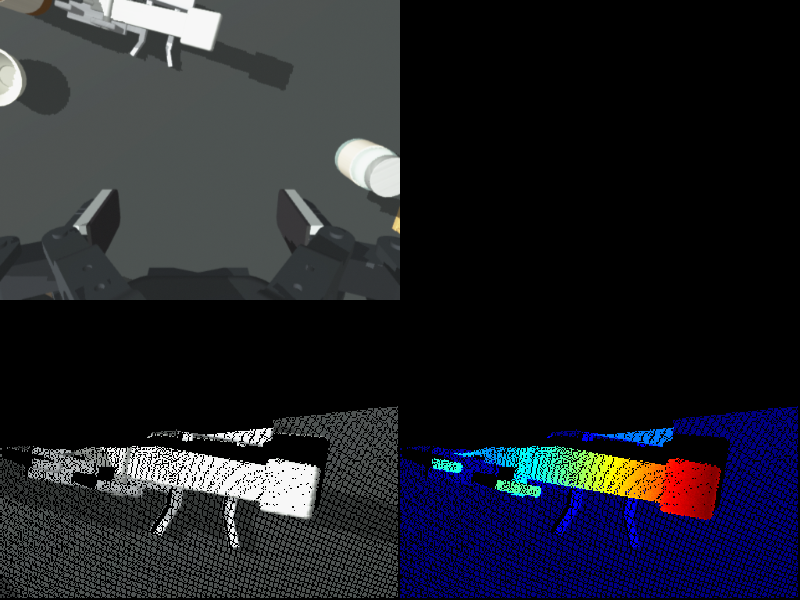

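The wrist view shows the clamp at the top edge (plate at (200,30), cheeks at (137,45) and (170,50)), with the mouth facing the robot. I'll move forward to see all of it.

>>> apply_moves --pt "0.8 0.5 0" --pt "0.8 0.5 0" --pt "0.8 0.5 0" --pt "0.8 0.5 0" --pt "0.8 0.5 0" --pt "0.8 0.5 0" --spin '[0,0,0,0,0,0]' --hand '[-1,-1,-1,-1,-1,-1]'

```text
clock: 1.98
tool_pos: [0.5906, -0.2273, 0.3924]
tcp_rot: [-3.137, -0.167, 0.004]
ft_force: [-0.8, -0.3, -0.2]
gripper_width: 0.0853
gripper_force: 0.0
```

```bash
python3 - <<'E'
from h import *
s=snapshot("wrist"); np.savez("w2.npz",**s)
p=cloud(s).reshape(-1,3); c=s["pixels"].reshape(-1,3)
ok=np.isfinite(p).all(1)&(p[:,0]>.5)&(p[:,0]<.76)&(p[:,1]>-.36)&(p[:,1]<-.04); p=p[ok]; 
print("table z",np.median(p[p[:,2]<.01,2]))
pl=p[(p[:,2]>.095)&(p[:,2]<.12)&(p[:,1]<-.2)]; print("plate",len(pl),pl.mean(0),cv2.minAreaRect((pl[:,:2]*1000).astype(np.float32)))
lo=p[(p[:,2]>.008)&(p[:,2]<.022)]; print("low",len(lo),lo.min(0),lo.max(0))
def img(q,x0=.5,x1=.74,y0=-.36,y1=-.04,f=2500):
    im=np.zeros((600,800,3),np.uint8)
    for a in q[np.argsort(q[:,2])]:
        if not(x0<a[0]<x1): continue
        z=a[2]; col=(60,60,60) if z<.006 else (0,255,0) if z<.02 else (255,128,0) if z<.046 else (0,255,255) if z<.062 else (0,0,255)
        cv2.circle(im,(int((y1-a[1])*f),int((x1-a[0])*f)),1,col,-1)
    for k in range(1,12):
        cv2.putText(im,f"{x1-k*.02:.2f}",(0,int(k*.02*f)),0,.4,(255,255,255)); 
    for k in range(0,16): cv2.putText(im,f"{y1-k*.02:.2f}",(int(k*.02*f),595),0,.35,(255,255,255))
    return im
cv2.imwrite("pics/w2.png",img(p))
E
```

```text
table z 0.00016535282847718324
plate 1795 [ 0.58947315 -0.2914071   0.11053626] ((588.5440673828125, -290.73333740234375), (48.06106948852539, 44.352352142333984), 80.20932006835938)
low 900 [ 0.54108862 -0.27620715  0.00804643] [ 0.65660024 -0.0406759   0.0219182 ]
```

View pics/w2.png

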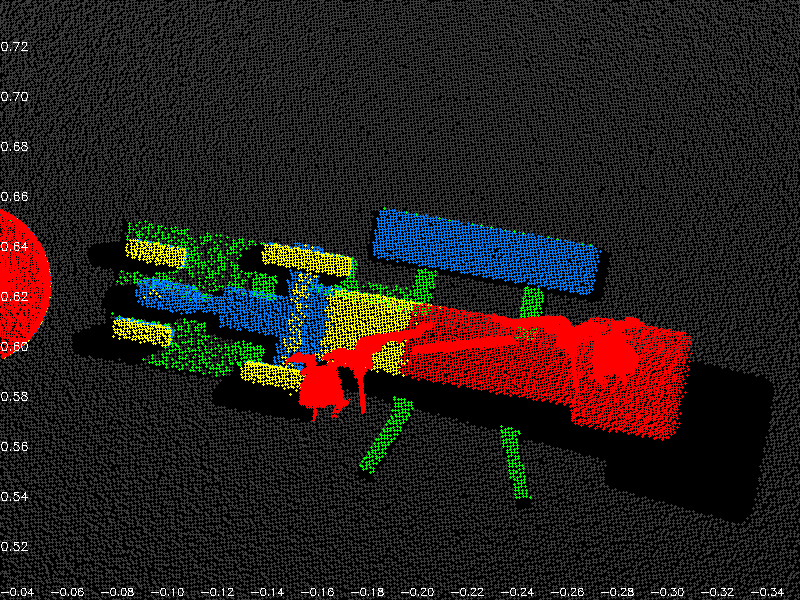

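The map shows the whole clamp: end stop (blue) at px (490,250), walls and flared cheeks (green), plate (red) at (630,385). The large red blob is my own finger. Now I'll refine the clamp's pose.

```bash
cat > clampfit.py <<'E'
from h import *
s=dict(np.load("w2.npz")); p=cloud(s).reshape(-1,3); p=p[np.isfinite(p).all(1)]
st=p[(p[:,2]>.022)&(p[:,2]<.05)&(p[:,1]<-.188)&(p[:,1]>-.29)&(p[:,0]>.612)&(p[:,0]<.67)]
r=cv2.minAreaRect((st[:,:2]*1000).astype(np.float32)); print("stop",r,np.median(st[:,2])); print(cv2.boxPoints(r))
for yaw in (-.171,np.nan):
    if np.isnan(yaw): 
        b=cv2.boxPoints(r); e=max([b[1]-b[0],b[2]-b[1]],key=np.linalg.norm); yaw=np.arctan2(e[1],e[0])%np.pi-np.pi/2
    R=np.array([[np.cos(yaw),-np.sin(yaw)],[np.sin(yaw),np.cos(yaw)]])
    # local coordinates rel. to nominal origin
    o=np.array([.629,-.2317]); q=(p[:,:2]-o)@R
    print("yaw",yaw,"stop inner x",np.percentile(((st[:,:2]-o)@R)[:,0],2),"stop y ctr",((st[:,:2]-o)@R)[:,1].min(),((st[:,:2]-o)@R)[:,1].max())
    for x in (-.083,-.075,-.067,-.012,-.005):
        m=(abs(q[:,0]-x)<.004)&(p[:,2]>.009)&(p[:,2]<.018)&(abs(q[:,1])<.045)
        y=q[m,1]; print(x,len(y),"L",y[y>0].min() if (y>0).any() else 0,np.median(y[y>0]),"R",y[y<0].max() if (y<0).any() else 0,np.median(y[y<0]), "mid",(np.median(y[y>0])+np.median(y[y<0]))/2)
E
python3 clampfit.py
```

```text
stop ((639.1445922851562, -234.82199096679688), (34.14827346801758, 90.48841857910156), 0.5550748705863953) 0.029995670909325478
[[ 621.63293 -189.7453 ]
 [ 622.5095  -280.2295 ]
 [ 656.65625 -279.89868]
 [ 655.77966 -189.41449]]
yaw -0.171 stop inner x 0.000977202126084161 stop y ctr -0.045912567836985864 0.044142294142194734
-0.083 34 L 0.027771354578241394 0.03056290107967266 R -0.028089707892716313 -0.030975466646650684 mid -0.00020628278348901186
-0.075 59 L 0.024323643360747778 0.028040359877226084 R -0.024403898594859995 -0.028652023318907018 mid -0.00030583172084046664
-0.067 57 L 0.020564872053439265 0.024605219752738078 R -0.020818630266278837 -0.025023039617311824 mid -0.00020890993228687288
-0.012 77 L 0.017571661447277516 0.021657431728902006 R -0.0186918661536131 -0.02257423081519761 mid -0.00045839954314780273
-0.005 78 L 0.01734854168723252 0.02130962172859413 R -0.018772798296604155 -0.022399478123992574 mid -0.0005449281976992217
yaw 0.009687424 stop inner x -0.004220831125564003 stop y ctr -0.04846434866232669 0.04202408139172279
-0.083 25 L 0 nan R -0.011811435797489769 -0.015142762706381721 mid nan
-0.075 43 L 0.039303696918105924 0.04306663729015944 R -0.010887659176165397 -0.013754492403176496 mid 0.014656072443491474
-0.067 57 L 0.034511019918432376 0.03973657507777661 R -0.008685157970780908 -0.0118869182796619 mid 0.013924828399057353
-0.012 73 L 0.020142123543645616 0.023158118403233337 R -0.016600018276371694 -0.02052765303761609 mid 0.0013152326828086234
-0.005 62 L 0.018365785193901845 0.022399701033620194 R -0.017531904789975267 -0.021234522223911624 mid 0.0005825894048542852
  return _methods._mean(a, axis=axis, dtype=dtype,
  ret = ret.dtype.type(ret / rcount)
```

>>> apply_moves --pt "-0.3 0.9 0" --pt "-0.6 0.9 0" --pt "-0.9 0.9 0" --pt "-0.9 0.9 0" --pt "-0.9 0.9 0" --pt "-0.9 0.9 0" --spin '[0,0,0,0,0,0]' --hand '[-1,-1,-1,-1,-1,-1]'

```text
clock: 2.53
tool_pos: [0.4513, -0.0897, 0.3936]
tcp_rot: [-3.137, -0.166, 0.002]
ft_force: [0.8, -1.4, -0.5]
gripper_width: 0.0853
gripper_force: 0.0
```

>>> apply_moves --pt "0 1 0" --pt "0 1 0" --pt "0 1 0" --pt "0 1 0" --pt "0 1 0" --pt "0 1 0" --spin '[0,0,0,0,0,0]' --hand '[-1,-1,-1,-1,-1,-1]'

```text
clock: 3.03
tool_pos: [0.4557, 0.0585, 0.394]
tcp_rot: [3.136, 0.168, 0.001]
ft_force: [-0.5, 0.3, -0.6]
gripper_width: 0.0853
gripper_force: 0.0
```

>>> apply_moves --pt "0 1 0" --pt "0 1 0" --pt "0 1 0" --pt "0 1 0" --pt "0 1 0" --pt "0 1 0" --spin '[0,0,0,0,0,0]' --hand '[-1,-1,-1,-1,-1,-1]'

```text
clock: 3.53
tool_pos: [0.4564, 0.208, 0.3936]
tcp_rot: [3.136, 0.167, -0.001]
ft_force: [-0.3, -0.0, 0.1]
gripper_width: 0.0856
gripper_force: 0.0
```

```bash
python3 - <<'E'
from h import *
s=snapshot("wrist"); np.savez("w3.npz",**s)
p=cloud(s);c=s["pixels"].astype(int);t=sensors.state();print(t["tool_pos"],t["tcp_rot"],t["q"])
m=(c[...,0]>c[...,2]+50)&(p[...,2]<.03)&(p[...,2]>.012)&(p[...,0]<.56)
k,l,st,ce=cv2.connectedComponentsWithStats(m.astype(np.uint8))
for i in range(1,k):
    if st[i,4]<100: continue
    q=p[l==i]; r=cv2.minAreaRect((q[:,:2]*1000).astype(np.float32)); print(ce[i],len(q),q.mean(0),np.median(q[:,2]),r); print(cv2.boxPoints(r))
cv2.imwrite("pics/w3.png",s["pixels"][...,::-1])
E
```

```text
[0.45641579 0.20734737 0.39364781] [ 3.13603200e+00  1.64918723e-01 -5.71331625e-04] [ 2.24174159e-01 -1.62279483e-01  1.88522545e+00 -1.16032314e-03
  1.41921490e+00  1.69006613e+00]
[241.98076923  64.61538462] 104 [0.55454258 0.23249141 0.01792334] 0.01802589878276864 ((554.5283203125, 232.92849731445312), (10.704010963439941, 16.079980850219727), 3.7777998447418213)
[[548.6582  240.59839]
 [549.71765 224.55334]
 [560.39844 225.2586 ]
 [559.339   241.30365]]
[177.06666667  69.34285714] 105 [0.54041973 0.31161226 0.01964646] 0.019843283579912274 ((540.3936767578125, 311.8423767089844), (9.833236694335938, 14.77278995513916), 11.982665061950684)
[[534.05066 318.04703]
 [537.1177  303.59616]
 [546.7367  305.63773]
 [543.6697  320.0886 ]]
[250.14717273 107.78621224] 1291 [0.50364829 0.21698613 0.01995367] 0.019982953604338938 ((502.74560546875, 216.87391662597656), (80.70952606201172, 25.703109741210938), 13.690309524536133)
[[460.49573 219.80943]
 [466.57898 194.83656]
 [544.9955  213.9384 ]
 [538.91223 238.91127]]
[179.46704638 111.26606998] 1229 [0.48980159 0.30622966 0.01978584] 0.019921963596720993 ((488.6556701660156, 306.7991943359375), (74.71507263183594, 26.30167579650879), 11.487770080566406)
[[449.4274  312.2465 ]
 [454.66562 286.4717 ]
 [527.8839  301.3519 ]
 [522.64575 327.12668]]
[ 28.44708778 296.06316653] 1219 [0.19699391 0.51704223 0.02124871] 0.022157635851473123 ((189.7593536376953, 521.0646362304688), (84.05866241455078, 43.28327178955078), 89.78119659423828)
[[167.95737 479.11826]
 [211.24033 478.95297]
 [211.56134 563.011  ]
 [168.27838 563.1763 ]]
[ 52.13986014 380.29370629] 143 [0.0430232  0.49072833 0.02137673] 0.02227859521496195 ((44.6951904296875, 494.1258239746094), (32.727787017822266, 23.193113327026367), 81.56805419921875)
[[ 30.82447  479.63928 ]
 [ 53.766884 476.23834 ]
 [ 58.56591  508.61237 ]
 [ 35.623497 512.0133  ]]
```

View pics/w3.png

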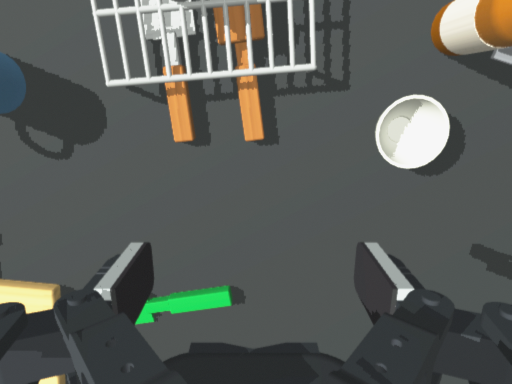

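The wrist view shows the scraper handle at px (179,111) with its grey neck and blade beyond it, and the brush handle at (250,108).

| Thing | Measured pose | Check |
|---|---|---|
| Scraper | end at (0.452, 0.299), yaw 0.20, 26 mm wide, top at 20 mm | matches the given sizes |
| Clamp | origin (0.630, −0.232), yaw −0.171 | walls symmetric within 0.5 mm |

Descending onto the handle.

>>> apply_moves --pt "0.22 0.66 -0.3" --pt "0.22 0.66 -0.6" --pt "0.22 0.66 -1" --pt "0.22 0.66 -1" --pt "0.22 0.66 -1" --pt "0.22 0.66 -1" --spin '[0.06,0.06,0.06,0.06,0.06,0.06]' --hand '[-0.4,-0.4,-0.4,-0.4,-0.4,-0.4]'

```text
clock: 4.08
tool_pos: [0.487, 0.3053, 0.2365]
tcp_rot: [3.122, 0.311, -0.019]
ft_force: [-1.2, -1.1, -0.8]
gripper_width: 0.0597
gripper_force: 0.0
```

>>> apply_moves --pt "0 0 -0.25" --pt "0 0 -0.5" --pt "0 0 -0.75" --pt "0 0 -0.85" --pt "0 0 -0.85" --pt "0 0 -0.85" --spin '[0,0,0,0,0,0]' --hand '[-0.4,-0.4,-0.4,-0.4,-0.4,-0.4]'

```text
clock: 4.58
tool_pos: [0.4901, 0.3065, 0.1177]
tcp_rot: [3.126, 0.312, 0.001]
ft_force: [0.3, 0.1, 0.5]
gripper_width: 0.0598
gripper_force: 0.0
```

>>> apply_moves --pt "0 0 -0.1" --pt "0 0 -0.2" --pt "0 0 -0.26" --pt "0 0 -0.26" --pt "0 0 -0.26" --pt "0 0 -0.26" --pt "0 0 -0.26" --pt "0 0 -0.26" --pt "0 0 -0.26" --pt "0 0 -0.26" --spin '[0,0,0,0,0,0,0,0,0,0]' --hand '[-0.4,-0.4,-0.4,0.8,0.8,0.8,0.8,0.8,0.8,0.8]' --grip_force 40

```text
clock: 5.42
tool_pos: [0.4901, 0.3083, 0.0795]
tcp_rot: [-3.125, -0.315, -0.005]
ft_force: [0.2, -1.2, 6.1]
gripper_width: 0.025
gripper_force: 40.9
```

>>> apply_moves --pt "-0.04 -0.01 0.015" --pt "-0.12 -0.025 0.02" --pt "-0.22 -0.045 0.02" --pt "-0.32 -0.065 0.02" --pt "-0.42 -0.085 0.02" --pt "-0.52 -0.105 0.02" --pt "-0.62 -0.125 0.02" --pt "-0.72 -0.145 0.02" --pt "-0.8 -0.16 0.02" --pt "-0.82 -0.165 0.02" --pt "-0.82 -0.165 0.02" --spin '[0,0,0,0,0,0,0,0,0,0,0]' --hand '[0.8,0.8,0.8,0.8,0.8,0.8,0.8,0.8,0.8,0.8,0.8]'

```text
clock: 6.33
tool_pos: [0.3644, 0.2829, 0.0801]
tcp_rot: [3.125, 0.316, -0.002]
ft_force: [-0.8, -0.1, -1.3]
gripper_width: 0.025
gripper_force: 40.0
```

```bash
python3 - <<'E'
from h import *
s=snapshot("scene"); im=cv2.resize(s["pixels"][110:230,220:390,::-1],(400,300))
w=snapshot("wrist"); np.savez("w4.npz",**w)
cv2.imwrite("pics/d.png",np.hstack([im,cv2.resize(w["pixels"][...,::-1],(400,300))]))
print(sensors.state())
E
```

```text
{'clock': 6.4333, 'q': array([4.38889971e-01, 1.44032262e-01, 2.21770626e+00, 1.08864219e-04,
       7.79992857e-01, 1.80861421e+00]), 'qd': array([-0.00434669,  0.01081631, -0.01442525, -0.00195983, -0.00079025,
        0.00085799]), 'effort': array([ 1.38789243e-01, -2.75578809e+01, -2.12238336e+01, -1.47775799e-02,
       -7.65556586e-02,  2.63454785e-03]), 'tool_pos': array([0.36581113, 0.28320004, 0.08047071]), 'tcp_rot': array([-3.12571536e+00, -3.15187914e-01,  2.45469066e-04]), 'ft_force': array([-0.25656636, -0.44278121, -2.27633538]), 'wrist_torque': array([-0.02113513,  0.08270161, -0.00385126]), 'gripper_force': 39.98630404472351, 'gripper_width': 0.024786048142285487}
```

View pics/d.png

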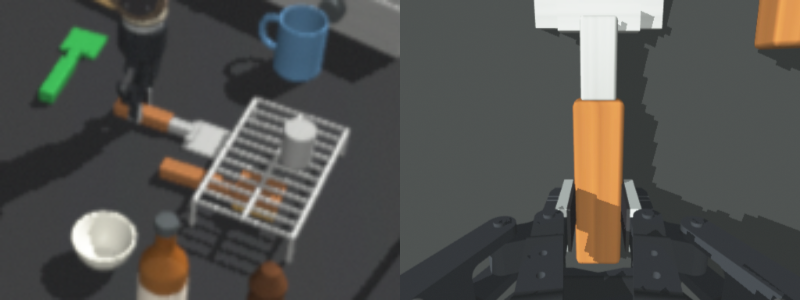

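Pulled clear of the rack: in the left half the blade is at px (207,138), in front of the rack, and the brush at (180,172) has not moved. Regripping at the neck.

>>> apply_moves --pt "0 0 0" --pt "0 0 0" --pt "0 0 0" --pt "0.15 0.03 0" --pt "0.3 0.06 0" --pt "0.45 0.09 0" --pt "0.49 0.1 0" --pt "0.49 0.1 -0.02" --pt "0.49 0.1 -0.03" --pt "0.49 0.1 -0.03" --spin '[0,0,0,0,0,0,0,0,0,0]' --hand '[-0.2,-0.3,-0.3,-0.3,-0.3,-0.3,-0.3,-0.3,-0.3,-0.3]'

```text
clock: 7.27
tool_pos: [0.4375, 0.2976, 0.0747]
tcp_rot: [3.125, 0.315, -0.005]
ft_force: [-1.0, 0.4, 0.2]
gripper_width: 0.0556
gripper_force: 0.0
```

>>> apply_moves --pt "0 0 0" --pt "0 0 0" --pt "0 0 0" --pt "0 0 0" --pt "0 0 0" --pt "0 0 0" --pt "0 0 0" --spin '[0,0,0,0,0,0,0]' --hand '[0.9,0.9,0.9,0.9,0.9,0.9,0.9]' --grip_force 60

```text
clock: 7.85
tool_pos: [0.439, 0.2982, 0.0761]
tcp_rot: [3.126, 0.315, -0.001]
ft_force: [-2.4, -0.4, 2.6]
gripper_width: 0.0159
gripper_force: 61.5
```

>>> apply_moves --pt "0 0 0.1" --pt "0 0 0.3" --pt "0 0 0.5" --pt "0 0 0.7" --pt "0 0 0.9" --pt "0 0 1" --pt "0 0 1" --spin '[0,0,0,0,0,0,0]' --hand '[0.9,0.9,0.9,0.9,0.9,0.9,0.9]'

```text
clock: 8.43
tool_pos: [0.4412, 0.299, 0.2303]
tcp_rot: [-3.123, -0.315, -0.014]
ft_force: [0.9, 1.7, -0.9]
gripper_width: 0.0159
gripper_force: 61.0
```

>>> apply_moves --pt "0 -0.1 0" --pt "0 -0.2 0" --pt "0 -0.3 0" --pt "0 -0.45 0" --pt "0 -0.6 0" --pt "0 -0.7 0" --pt "0 -0.82 0" --pt "0 -0.82 0" --spin '[0.06,0.12,0.18,0.24,0.3,0.37,0.44,0.44]' --hand '[0.9,0.9,0.9,0.9,0.9,0.9,0.9,0.9]'

```text
clock: 9.1
tool_pos: [0.4382, 0.1729, 0.2234]
tcp_rot: [2.834, 1.356, -0.007]
ft_force: [0.0, -0.4, -1.9]
gripper_width: 0.0164
gripper_force: 61.0
```

>>> apply_moves --pt "0 -0.1 0" --pt "0 -0.2 0" --pt "0 -0.3 0" --pt "0 -0.45 0" --pt "0 -0.6 0" --pt "0 -0.7 0" --pt "0 -0.82 0" --pt "0 -0.82 0" --spin '[0.06,0.12,0.18,0.24,0.3,0.37,0.44,0.44]' --hand '[0.9,0.9,0.9,0.9,0.9,0.9,0.9,0.9]'

```text
clock: 9.77
tool_pos: [0.4388, 0.0507, 0.2243]
tcp_rot: [-2.208, -2.233, 0.003]
ft_force: [0.7, 0.6, -1.0]
gripper_width: 0.0161
gripper_force: 61.0
```

>>> apply_moves --pt "0 -0.1 0" --pt "0 -0.2 0" --pt "0 -0.3 0" --pt "0 -0.45 0" --pt "0 -0.6 0" --pt "0 -0.7 0" --pt "0 -0.82 0" --pt "0 -0.82 0" --spin '[0.06,0.12,0.18,0.24,0.3,0.37,0.44,0.44]' --hand '[0.9,0.9,0.9,0.9,0.9,0.9,0.9,0.9]'

```text
clock: 10.43
tool_pos: [0.4393, -0.072, 0.2249]
tcp_rot: [-1.324, -2.848, 0.001]
ft_force: [0.1, -0.3, -1.3]
gripper_width: 0.0164
gripper_force: 60.9
```

>>> apply_moves --pt "-0.05 -0.1 0" --pt "-0.1 -0.2 0" --pt "-0.1 -0.3 0" --pt "-0.1 -0.45 0" --pt "-0.1 -0.6 0" --pt "-0.1 -0.7 0" --pt "-0.1 -0.84 0" --pt "-0.1 -0.84 0" --pt "-0.1 -0.84 0" --spin '[0.06,0.12,0.18,0.24,0.3,0.37,0.44,0.44,0.44]' --hand '[0.9,0.9,0.9,0.9,0.9,0.9,0.9,0.9,0.9]'

```text
clock: 11.18
tool_pos: [0.4244, -0.1962, 0.225]
tcp_rot: [-0.286, -3.127, -0.003]
ft_force: [-0.1, 0.9, -1.6]
gripper_width: 0.0163
gripper_force: 60.9
```

```bash
cat > look.py <<'E'
from h import *
import sys
t=sensors.state(); rv=t["tcp_rot"]; 
g=t["tool_pos"]; y=2*np.arctan2(rv[1],rv[0]); print("tcp",g.round(4),"toolx yaw",y.round(4),"F",t["ft_force"].round(1),"w",t["gripper_width"])
C=np.array([.630,-.232]); a=-.171; R=np.array([[np.cos(a),-np.sin(a)],[np.sin(a),np.cos(a)]])
print("tcp in clamp",((g[:2]-C)@R).round(4))
for n in ("scene","side","wrist"):
    s=snapshot(n); p=cloud(s);c=s["pixels"].astype(int)
    m=(c[...,0]>c[...,2]+45)&(c[...,0]>c[...,1]*1.4)&(np.hypot(p[...,0]-g[0],p[...,1]-g[1])<.16)&(p[...,2]<g[2]-.02)&(p[...,1]<-.05)
    if m.sum()<15: print(n,"few",m.sum());continue
    q=p[m]; q=q[q[:,2]>np.median(q[:,2])-.02]; q2=(q[:,:2]-C)@R
    tp=q[:,2]>np.percentile(q[:,2],60)-.004
    r=cv2.minAreaRect((q2[tp]*1000).astype(np.float32))
    A=np.c_[q2,np.ones(len(q2))][tp]; co=np.linalg.lstsq(A,q[tp,2],rcond=None)[0]
    d=np.linalg.svd(q2[tp]-q2[tp].mean(0),full_matrices=0)[2][0]
    print(n,len(q),"clamp-frame box",np.round(r[0],1),np.round(r[1],1),round(r[2],1),"ext x",np.percentile(q2[:,0],[1,99]).round(4),"y",np.percentile(q2[tp,1],[2,98]).round(4),"axis",round(d[1]/d[0],3),"ztop",np.median(q[tp,2]).round(4),"slope x",co[0].round(3),"slope y",co[1].round(3))
    if len(sys.argv)>1 and n==sys.argv[1]: cv2.imwrite(sys.argv[2],cv2.resize(s["pixels"][...,::-1],None,fx=1.5,fy=1.5))
E
python3 look.py wrist pics/e.png
```

```text
tcp [ 0.4244 -0.1962  0.225 ] toolx yaw -3.3239 F [-0.1  0.9 -1.6] w 0.016322479482056115
tcp in clamp [-0.2087  0.0003]
scene 283 clamp-frame box [-140.5   -1.5] [28.4 96. ] 88.6 ext x [-0.1847 -0.0937] y [-0.014   0.0117] axis -0.016 ztop 0.1701 slope x -0.006 slope y -0.025
side 108 clamp-frame box [-166.1   18.7] [ 27.  118.6] 73.1 ext x [-0.2204 -0.1098] y [-0.0025  0.0417] axis -0.269 ztop 0.167 slope x -0.011 slope y 0.764
wrist 2254 clamp-frame box [-183.7    0.3] [33.5 26.2] 6.6 ext x [-0.19   -0.1681] y [-0.0102  0.0122] axis -0.345 ztop 0.1685 slope x -0.013 slope y 0.026
```

View pics/e.png

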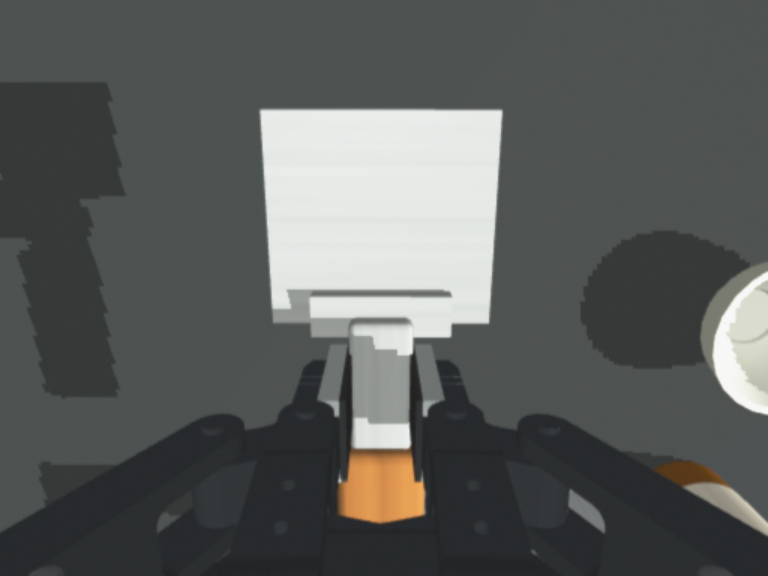

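The scraper is held level by its neck, with the neck at px (380,385) and the blade at (380,210) pointing at the robot. Its axis is in line with the clamp and the handle end is about 94 mm short of the stop. Lowering and sliding it in.

>>> apply_moves --pt "0 0 -0.25" --pt "0 0 -0.5" --pt "0 0 -0.75" --pt "0 0 -0.9" --pt "0 0 -0.96" --pt "0 0 -0.98" --pt "0 0 -0.98" --spin '[0,0,0,0,0,0,0]' --hand '[0.9,0.9,0.9,0.9,0.9,0.9,0.9]'

```text
clock: 11.92
tool_pos: [0.4247, -0.1965, 0.0791]
tcp_rot: [0.276, 3.129, 0.0]
ft_force: [-0.3, -0.1, -0.8]
gripper_width: 0.0165
gripper_force: 60.9
```

>>> apply_moves --pt "0.05 -0.01 0" --pt "0.1 -0.018 0" --pt "0.15 -0.026 0" --pt "0.2 -0.034 0" --pt "0.25 -0.043 0" --pt "0.3 -0.052 0" --pt "0.3 -0.052 0" --pt "0.3 -0.052 0" --spin '[0,0,0,0,0,0,0,0]' --hand '[0.9,0.9,0.9,0.9,0.9,0.9,0.9,0.9]'

```text
clock: 12.58
tool_pos: [0.4697, -0.2047, 0.0789]
tcp_rot: [-0.276, -3.129, -0.0]
ft_force: [-0.3, -0.4, -1.4]
gripper_width: 0.0164
gripper_force: 60.9
```

```bash
python3 look.py
```

```text
tcp [ 0.4697 -0.2047  0.0789] toolx yaw -3.3173 F [-0.3 -0.4 -1.4] w 0.01644772277573358
tcp in clamp [-0.1626 -0.0004]
scene 127 clamp-frame box [-112.2   -2.4] [26.6 55.9] 87.1 ext x [-0.1393 -0.0484] y [-0.0127  0.0101] axis 0.085 ztop 0.0243 slope x 0.045 slope y -0.041
side 72 clamp-frame box [-120.2   18.1] [ 20.5 126.6] 75.1 ext x [-0.1782 -0.0594] y [-0.0026  0.0405] axis -0.25 ztop 0.021 slope x 0.044 slope y 1.028
wrist 2248 clamp-frame box [-137.9   -0.8] [33.1 26.1] 6.6 ext x [-0.1444 -0.1225] y [-0.0114  0.0111] axis -0.258 ztop 0.0221 slope x -0.016 slope y 0.018
```

>>> apply_moves --pt "0.05 -0.009 0" --pt "0.1 -0.017 0" --pt "0.15 -0.026 0" --pt "0.2 -0.034 0" --pt "0.24 -0.041 0" --pt "0.27 -0.046 0" --pt "0.29 -0.05 0" --pt "0.29 -0.05 0" --pt "0.29 -0.05 0" --spin '[0,0,0,0,0,0,0,0,0]' --hand '[0.9,0.9,0.9,0.9,0.9,0.9,0.9,0.9,0.9]'

```text
clock: 13.48
tool_pos: [0.5127, -0.212, 0.0787]
tcp_rot: [-0.276, -3.129, -0.0]
ft_force: [0.2, 0.3, -1.4]
gripper_width: 0.0163
gripper_force: 60.9
```

>>> apply_moves --pt "0.01 -0.002 -0.01" --pt "0.02 -0.003 -0.015" --pt "0.03 -0.005 -0.02" --pt "0.04 -0.007 -0.02" --pt "0.04 -0.007 -0.02" --pt "0.04 -0.007 -0.02" --spin '[0,0,0,0,0,0]' --hand '[0.9,0.9,0.9,0.9,0.9,0.9]'

```text
clock: 13.98
tool_pos: [0.5177, -0.213, 0.0762]
tcp_rot: [-0.275, -3.125, -0.002]
ft_force: [-6.0, 1.1, 5.3]
gripper_width: 0.0163
gripper_force: 61.8
```

The 6 N at the stop means the handle is home. Releasing and backing off upward, then checking.

>>> apply_moves --pt "-0.01 0 0.01" --pt "-0.01 0 0.01" --pt "-0.01 0 0.01" --pt "-0.01 0 0.01" --pt "-0.01 0 0.2" --pt "-0.01 0 0.45" --pt "-0.01 0 0.7" --pt "-0.01 0 1" --pt "-0.01 0 1" --spin '[0,0,0,0,0,0,0,0,0]' --hand '[-0.3,-0.3,-0.3,-0.3,-0.3,-0.3,-0.3,-0.3,-0.3]'

```text
clock: 14.73
tool_pos: [0.5209, -0.2153, 0.2355]
tcp_rot: [0.275, 3.115, -0.012]
ft_force: [0.1, -1.2, 1.1]
gripper_width: 0.0557
gripper_force: 0.0
```

```bash
python3 look.py scene pics/f0.png; python3 - <<'E'
from h import *
w=snapshot("wrist"); a=cv2.imread("pics/f0.png")
cv2.imwrite("pics/f.png",np.hstack([cv2.resize(a[330:480,270:470],(400,300)),cv2.resize(w["pixels"][...,::-1],(400,300))]))
E
```

```text
tcp [ 0.5209 -0.2153  0.2355] toolx yaw 2.9657 F [ 0.1 -1.2  1.1] w 0.05568826992321416
tcp in clamp [-0.1103 -0.0021]
scene 99 clamp-frame box [-48.7  -2.8] [85.5 24.7] 1.0 ext x [-0.09   -0.0077] y [-0.0146  0.0087] axis -0.097 ztop 0.0215 slope x -0.001 slope y -0.012
side 69 clamp-frame box [-54.9   3.1] [21.4 86.7] 86.5 ext x [-0.0978 -0.0158] y [-0.0074  0.0127] axis -0.038 ztop 0.0187 slope x -0.005 slope y 0.012
wrist 2060 clamp-frame box [-58.5  -0.2] [25.2 72.8] 89.5 ext x [-0.0945 -0.0253] y [-0.0123  0.0116] axis -0.018 ztop 0.0198 slope x 0.003 slope y 0.003
```

View pics/f.png

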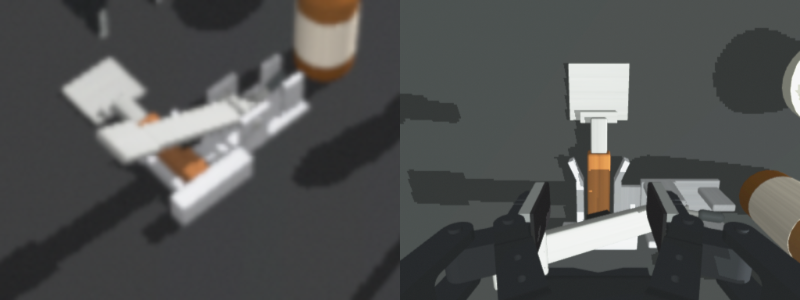

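Home and aligned: the handle front is at clamp x = −94.5 mm, so its end is about 0–1 mm from the stop, with y offset 0 and level. In the picture the handle lies between the cheeks (598,185), the blade points out (598,92) and the arm is still up. Now over the press plate with the fingers shut.

>>> apply_moves --pt "0.1 -0.15 0" --pt "0.2 -0.3 0" --pt "0.35 -0.45 0" --pt "0.45 -0.55 0" --pt "0.45 -0.55 -0.1" --pt "0.45 -0.55 -0.15" --pt "0.45 -0.55 -0.15" --pt "0.45 -0.55 -0.15" --pt "0.45 -0.55 -0.15" --spin '[0,0,0,0,0,0,0,0,0]' --hand '[1,1,1,1,1,1,1,1,1]'

```text
clock: 15.68
tool_pos: [0.5842, -0.295, 0.2026]
tcp_rot: [-0.276, -3.128, -0.001]
ft_force: [0.0, 0.8, 0.2]
gripper_width: 0.0002
gripper_force: 0.0
```

>>> apply_moves --pt "0.02 0 -0.06" --pt "0.02 -0.01 -0.12" --pt "0.02 -0.02 -0.18" --pt "0.02 -0.03 -0.24" --pt "0.02 -0.04 -0.3" --pt "0.02 -0.05 -0.36" --pt "0.02 -0.06 -0.42" --pt "0.02 -0.07 -0.48" --pt "0.02 -0.07 -0.54" --pt "0.02 -0.07 -0.56" --pt "0.02 -0.07 -0.56" --spin '[0,0,0,0,0,0,0,0,0,0,0]' --hand '[1,1,1,1,1,1,1,1,1,1,1]'

```text
clock: 16.6
tool_pos: [0.5874, -0.3059, 0.1188]
tcp_rot: [-0.276, -3.127, -0.002]
ft_force: [0.2, 0.0, 1.5]
gripper_width: -0.0
gripper_force: 0.5
```

>>> apply_moves --pt "0 0 0.1" --pt "0 0 0.3" --pt "-0.1 0 0.55" --pt "-0.25 0 0.8" --pt "-0.4 0 1" --pt "-0.5 0 1" --pt "-0.5 0 1" --pt "-0.5 0 1" --spin '[0,0,0,0,0,0,0,0]' --hand '[1,1,1,1,1,1,1,1]'

```text
clock: 17.27
tool_pos: [0.5124, -0.306, 0.27]
tcp_rot: [0.277, 3.128, -0.0]
ft_force: [-0.3, 0.2, -1.1]
gripper_width: -0.0
gripper_force: 0.0
```

```bash
python3 look.py; python3 - <<'E'
from h import *
C=np.array([.630,-.232]); a=-.171; R=np.array([[np.cos(a),-np.sin(a)],[np.sin(a),np.cos(a)]])
for n in ("scene","side","wrist"):
    s=snapshot(n);p=cloud(s).reshape(-1,3);p=p[np.isfinite(p).all(1)];q=(p[:,:2]-C)@R
    m=(abs(q[:,0]+.03)<.018)&(q[:,1]<-.065)&(q[:,1]>-.1)&(p[:,2]>.02)&(p[:,2]<.13); print(n,m.sum(),np.median(p[m,2]) if m.any() else None)
    h=np.c_[q,p[:,2]];b=h[(q[:,0]<-.135)&(q[:,0]>-.2)&(abs(q[:,1])<.04)&(p[:,2]<.03)&(p[:,2]>.002)]
    if len(b): print("  blade z",np.median(b[:,2]).round(4),"y",np.percentile(b[:,1],[2,98]).round(4),"xmin",b[:,0].min().round(4))
E
```

```text
tcp [ 0.5124 -0.306   0.27  ] toolx yaw 2.9647 F [-0.3  0.2 -1.1] w -3.418714946735616e-05
tcp in clamp [-0.1033 -0.0929]
scene 112 clamp-frame box [-50.1  -1.4] [25.7 86.9] 90.0 ext x [-0.0934 -0.0076] y [-0.0136  0.0104] axis -0.029 ztop 0.0208 slope x -0.011 slope y -0.072
side 51 clamp-frame box [-71.2   3.9] [23.2 51.7] 84.2 ext x [-0.0951 -0.046 ] y [-0.0065  0.0156] axis -0.126 ztop 0.0183 slope x -0.017 slope y -0.022
wrist 1390 clamp-frame box [-48.2  -0.4] [26.5 93.7] 89.6 ext x [-0.0944 -0.0028] y [-0.0128  0.0111] axis -0.004 ztop 0.0197 slope x 0.001 slope y 0.022
scene 130 0.047356270585865
  blade z 0.0056 y [-0.0373  0.0361] xmin -0.1998
side 38 0.04445139287505695
  blade z 0.0042 y [-0.022   0.0345] xmin -0.1951
wrist 127 0.045741971237623524
  blade z 0.0041 y [-0.0308  0.0311] xmin -0.1999
```

The plate stays down at about 46 mm (fully down is 45 mm). The handle is still home, level and centred, and the robot is clear.

```bash
python3 -c "
from plant import workorder
print(workorder.hand_in())"
```

```text
the job is handed in; nothing more can be done
None
```

The scraper's handle is home in the clamp with the blade sticking out of the mouth, the arm holds itself down on it, and the job is handed in at about 17 s; the hand-in returned no verdict.

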